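# Show a glockenspiel bar to the inspection camera

### The arm

A 6-joint arm with a two-finger parallel gripper is mounted at the origin on the work surface. World frame = base frame: x ahead of the robot, y to its left, z up, the work surface at z = 0. Lengths are in m, angles in rad, forces in N, time in s.
With the tool pointing down it reaches from about 0.3 to 0.775 m from the base axis. Payload 14.6 kg.
Tool frame: the origin (TCP) lies at the very end of the fingers, on their centre line; the grasp point (between the pads) lies 19 mm behind it; z points along the fingers, y is the line along which they close (so a half turn about z gives the same grasp; the last joint's range is limited). The gripper opens to 94 mm and grips with 3 to 60 N. Pads are 16 mm wide; open, the fingers measure 119 mm over their backs; the gripper's body (75 mm by 177 mm) begins 78 mm behind the grasp point.
Start: joints at [1.104, 0.3, 1.521, -0, 1.321, -0.067], TCP at [0.214, 0.507, 0.205] pointing down, gripper open.
Joint ranges: [-3.03, 3.03], [-0.79, 2.21], [0.23, 2.52], [-1.04, 4.18], [0, 3.07], [-2.55, 2.55]. Speed limits (rad/s): [2.22, 2.22, 2.57, 3.14, 3.14, 3.14].

### API

Orientations are given as [roll, pitch, yaw] about the fixed x, y, z axes, in that order (R = Rz(yaw) Ry(pitch) Rx(roll)).
In Python, from station import ctrl, camera, camera_info, finder gives the robot as it stands.
- The arm moves only by the tool carry_out, never from a script. Its argument "motion" is a list of rows, each a list of 2 entries, a list of its own where there are three numbers: the shift along the tool's x, y, z as a fraction of full scale, then the turn about the tool's z as a fraction of full scale. A call has 1 to 12 rows; each row is the pose to reach, as a shift and turn from the pose commanded when the call began, along the tool's axes at that moment, turning the shorter way round; what a row does not reach only later rows make up. Full scale, the value 1, is 200 mm for a shift and 360 degrees for a turn. A row lasts 1/10 s, in which the tool goes at most 50 mm and 8.59 degrees, less where a joint would pass 70% of its speed; a pose out of reach is approached as far as the arm can. A call with a number of a shift or a turn outside -1 to 1 is refused whole. A call with a gripper value outside its range is refused whole. "hand" is the closure, from -1 (fully open) to 1 (shut), set as the call begins (left out, the last holds). The fingers move at their own pace and stop on an object; "force" is the grip in N (left out, the last holds). Time passes only in rows, so rows that repeat a pose let the fingers close. It gives the time, the measured TCP pose, the force, the opening and the grip force at its end, in the units of the state.
- ctrl.get_obs(): the state, without advancing time (a new reading comes with each control period).
- camera(name): name is "scene" or "top" or "wrist"; returns (picture, depth): 400x640x3 uint8, blue, green, red; 400x640 float32, m along the optical axis (not along the pixel's ray), 0 where there is no reading.
- camera_info(name): a dict with "camera_matrix" (3x3 intrinsics, pixels), "dist_coeffs" ([k1, k2, p1, p2, k3] as OpenCV has them; the pictures are not rectified), "origin" and "attitude" of the camera in the world. Camera axes: x right, y down, z forward; pixel columns grow to the right and rows downward; lengths in m; the calibration is good to about 2 mm. A picture is of the moment at which its call begins: read the wrist's pose just before it. camera_info takes no time and is no camera call; for the wrist camera it gives the pose at the moment of the call.
- ctrl.hand_in(): hands the job in; it is judged then, once.
Trained networks look in the newest picture that a camera, given by its name, has taken for a name from the list of things; names that differ only in an ending like _2 or _b are one class to them, and where a whole thing is asked for, a point or a joint stands for the part that bears it (a point fixed in the world has none). Each returns a list of dicts, best first, with "conf" (0 to 1); they miss things now and then, are a little off and sometimes report something else, mostly with a low value. They report only what shows in the picture. A call takes as long as a camera call.
- finder.boxes_of(camera, query): "location" ([column, row] in pixels, amid what is visible of it).
- finder.cut_out(camera, query): "mask" (400x640 bool, what is visible of it) and "location" ([column, row] in pixels, amid what is visible of it).
- finder.pinpoint(camera, query): "location" ([column, row] in pixels: a listed point, or the origin of a listed thing).
The state is a dict: "time_s": time; "qpos": joint angles; "joint_vel": joint speeds; "tau": joint torques, N m; "ee_pos": TCP position; "eef_rot": TCP orientation; "force": force on the tool from outside, world axes, zero at the start; "moment": the same for the moment, N m; "grip_width": finger opening in m; "grip_force": force on a finger pad.
Only numpy, scipy, OpenCV 4.12 (cv2) and the standard library are available. Lean on these libraries where they do the work, as an engineer would, in place of code of your own. Each camera call takes 0.05 s, during which the arm holds its last target. There are 200 camera calls.

### The job

Lift the wooden tray off the blue rack by its handle and set it down flat in the middle of the green mat, then take the nickel glockenspiel bar out of the rack and hold it up to the leaning inspection camera: right way up, its middle on the lens axis 110 mm in front of the lens, its flat underside square to the lens and its length crosswise to the way the camera leans. Finish while holding it still there, not putting it down; do not drop anything, touch the camera, or disturb the speaker, striking block or violin mute.

Things in the scene. Friction and masses are not known exactly. Their poses are not given: they have to be found in the camera images.
- rack: Blue open rack fixed to the cart, 200 mm (its x) by 160 mm (its y), 45 mm high, walls 5 mm, floor top 4 mm up. Origin: centre of its underside. Two cork rails across it (at x = -42 and +42 mm) carry the bar with its underside 18 mm above the rack's underside. Inside 190 x 150 mm. It and the mat may be on either side of the camera.
- tray: Empty light wooden tray nested on the rack, hiding the bar; 200 mm (x) by 160 mm (y), about 0.4 kg, walls up to 33 mm. Origin: centre of the underside of its foot, 37 mm above the rack's underside at the start. The foot (182 x 142 x 8 mm) drops inside the rack with 4 mm play all round.
- tray_handle (a point): Middle of the tray's handle, 67 mm above the tray's origin, over its centre of weight: a dark wooden bar along the tray's x, 14 mm wide (y) and 14 mm high, free for 96 mm between its two posts. Axes as the tray's.
- mat: Thin green mat fixed to the cart, 240 mm (x) by 200 mm (y), 5 mm thick; origin: centre of its underside. The tray stands on it in any direction.
- bar: Nickel-plated glockenspiel bar, 150 mm long (its x), 32 mm wide (its y), 9 mm thick (its z, up), about 0.33 kg. Origin: centre of its underside, the face to be shown. It lies on the rack's cork rails roughly along the rack's x, up to 8 mm off its middle each way and up to 5 degrees askew, with about 14 mm free beneath it. Either end may go either way.
- bar_center (a point): Middle of the glockenspiel bar, 4.5 mm above its underside; axes as the bar's.
- camera_head: Black round camera head on a fixed stand, leaning 0.35 rad (20 degrees) from vertical, roughly towards the robot. Origin: centre of the lens face, 95 mm above the cart top. Its z is the lens axis, pointing out of the lens upwards; its y is level and crosswise to the lean; its x is along the lean, and so z leans to the side of minus x. Head 58 mm across.
- view_point (a point): The point in the air where the middle of the bar belongs: on the lens axis, 110 mm in front of the lens face; axes as the camera head's.
- camera: Fixed stand of the camera, base 90 mm (x) by 100 mm (y), with the head's rim reaching 105 mm above the cart top; origin: centre of its underside. Not to be touched.
- speaker: Grey loudspeaker, 90 x 110 mm, 130 mm tall, beyond the camera. Origin: centre of its underside. Bystander.
- block: Dark hardwood striking block, 70 x 40 x 28 mm, on the robot's side of the camera. Origin: centre of its underside. Bystander.
- mute: Small black ebony violin mute, 34 x 12 mm, 22 mm tall, on the robot's side of the camera. Origin: centre of its underside. Bystander.

How it is judged:
On the way, in this order (a step that is already met when the one before it is completed fails the run):
1. the tray is lifted clear of the rack, held by the fingers (height (world z) of tray above 0.07 m and contact force between the fingers and tray above 0.5 N), for 0.2 s.
2. the tray stands flat on the mat, let go and at rest (horizontal distance between tray and mat below 0.06 m and height (world z) of tray below 0.012 m and angle between tray's own z axis and vertical below 0.08 rad and contact force between the fingers and tray below 0.1 N and linear speed of tray below 0.03 m/s), for 0.2 s.
3. the bar is lifted out of the rack, held by the fingers (height (world z) of bar above 0.07 m and contact force between the fingers and bar above 0.5 N), for 0.2 s.
At the end, for the whole second after the job is handed in: Fingers hold the bar still, right way up: middle within 13 mm of the lens axis (in x and in y), 97 to 123 mm from the lens, underside within 8 degrees of square to it, length within 9 degrees of crosswise; the tray stands flat on the mat, within 60 mm of its middle, released, at rest (all of step 2 and x of bar_center in the frame of camera_head between -0.013 and 0.013 m and y of bar_center in the frame of camera_head between -0.013 and 0.013 m and z of bar_center in the frame of camera_head between 0.097 and 0.123 m and angle between the z axis of bar and the z axis of camera_head, either way round below 0.14 rad and angle between the x axis of bar and the y axis of camera_head, either way round below 0.16 rad and angle between bar's own z axis and vertical below 0.8 rad and linear speed of bar below 0.03 m/s and contact force between the fingers and bar above 1 N and height (world z) of bar above 0.15 m); the arm keeps its last pose, push and grip.
It fails at once if the tray is dropped (linear speed of tray above 0.6 m/s and contact force between the fingers and tray below 0.05 N).
It fails at once if the bar is dropped (linear speed of bar above 0.6 m/s and contact force between the fingers and bar below 0.05 N).
It fails at once if the camera is touched (contact force between anything else and camera above 1.5 N).
It fails at once if the speaker, block or mute is disturbed (moved over 20 mm) (distance of any of speaker, block, mute from where it was at the start of the episode above 0.02 m).
It also fails if it takes over 67 s, if anything falls off the work surface, if the arm or the gripper's body presses on something with over 40 N, if the wrist force passes 120 N, or if a joint passes its speed limit or range.

## Working session

There is one attempt and no reset: what is moved stays moved. The work goes in short steps, Python scripts to look and compute and a tool call to move; the robot and the scene stay as the last step left them, time stands still between calls to the robot, and variables do not carry over. Pictures are saved under pics/ and viewed, at most 10 in all, crops included, and the job is handed in when it is done.

Besides the shell and the picture viewer there is one more tool, called after "Emit:" by a JSON object that holds its "api" and its "payload". carry_out: Moves the arm, as the interface text tells. Its arguments: {"type":"object","properties":{"motion":{"type":"array","items":{"type":"array"}},"hand":{"type":"number"},"force":{"type":"number"}},"required":["motion"]}

```bash
ls; mkdir -p pics; cat > h.py <<'E'
import numpy as np, cv2
from scipy.spatial.transform import Rotation as Ro
from station import ctrl, camera, camera_info, finder
def info(n):
    i=camera_info(n); a=np.array(i["attitude"]); 
    R=a if a.shape==(3,3) else (Ro.from_quat(a) if a.size==4 else Ro.from_euler('xyz',a)).as_matrix()
    return np.array(i["camera_matrix"]),np.array(i["dist_coeffs"]),np.array(i["origin"]),R
def rays(n,uv,I=None):
    K,d,o,R=I or info(n)
    p=cv2.undistortPoints(np.array(uv,float).reshape(-1,1,2),K,d).reshape(-1,2)
    return o,np.c_[p,np.ones(len(p))]@R.T
def at_z(n,uv,z,I=None):
    o,r=rays(n,uv,I); return o+r*((z-o[2])/r[:,2])[:,None]
def pts(n,depth,mask,I=None):
    v,u=np.nonzero(mask&(depth>0)); o,r=rays(n,np.c_[u,v],I); return o+r*depth[v,u][:,None]
E
python3 - <<'E'
from h import *
print(camera_info("top"));print(camera_info("wrist"))
for n in("scene","top"):
    p,d=camera(n);cv2.imwrite(f"pics/{n}.png",p)
    I=info(n)
    for q in "rack tray tray_handle mat camera_head view_point camera speaker block mute bar".split():
        r=finder.pinpoint(n,q)[:1]
        for x in r: 
            u,v=np.round(x["location"]).astype(int); 
            w=None
            if 0<=u<640 and 0<=v<400 and d[v,u]>0:
                o,ry=rays(n,[x["location"]],I); w=np.round(o+ry[0]*d[v,u],3)
            print(n,q,np.round(x["location"],1),round(x["conf"],2),w)
print({k:np.round(v,3) for k,v in ctrl.get_obs().items()})
E
```

```text
pics
{'camera_matrix': array([[425.42823638,   0.        , 322.91013985],
       [  0.        , 425.42823638, 192.5682145 ],
       [  0.        ,   0.        ,   1.        ]]), 'dist_coeffs': array([-0.09017281,  0.        ,  0.        ,  0.        ,  0.        ]), 'origin': array([ 0.37450133, -0.00933574,  1.00618795]), 'attitude': array([-2.91073785,  0.00615406, -1.57129917])}
{'camera_matrix': array([[349.5669449 ,   0.        , 319.59119023],
       [  0.        , 349.5669449 , 198.94014024],
       [  0.        ,   0.        ,   1.        ]]), 'dist_coeffs': array([0.01170078, 0.        , 0.        , 0.        , 0.        ]), 'origin': array([0.1365964 , 0.53973121, 0.38482172]), 'attitude': array([2.84698983e+00, 7.75188452e-04, 1.17170580e+00])}
scene rack [445.9 268.6] 0.91 [0.6   0.284 0.051]
scene tray [447.1 250.5] 0.78 [0.538 0.272 0.049]
scene tray_handle [449.  225.6] 0.79 [0.538 0.269 0.11 ]
scene mat [225.2 206.9] 0.79 [ 0.526 -0.297  0.004]
scene camera_head [337.9 206.3] 0.65 [0.542 0.027 0.096]
scene camera [338.6 236.6] 0.91 [0.534 0.027 0.01 ]
scene speaker [2
[... 397 characters left out ...]

top view_point [309.7 224.3] 0.6 [0.519 0.025 0.091]
top camera [310.8 222.9] 0.93 [0.522 0.023 0.092]
top block [343.2 296.7] 0.58 [ 0.364 -0.049  0.03 ]
top mute [284.8 297.6] 0.61 [0.362 0.083 0.024]
{'time_s': np.float64(1.2), 'qpos': array([ 1.104,  0.3  ,  1.521, -0.   ,  1.321, -0.067]), 'joint_vel': array([-0.001, -0.001,  0.   , -0.   , -0.001, -0.001]), 'tau': array([ 2.0000e-03, -5.3167e+01, -3.5290e+01,  7.1000e-02,  2.1000e-02,
       -0.0000e+00]), 'ee_pos': array([0.214, 0.507, 0.205]), 'eef_rot': array([-3.142,  0.   ,  2.742]), 'force': array([-0.026, -0.998,  0.39 ]), 'moment': array([-0.014,  0.06 , -0.01 ]), 'grip_force': np.float64(0.0), 'grip_width': np.float64(0.094)}
```

View pics/top.png

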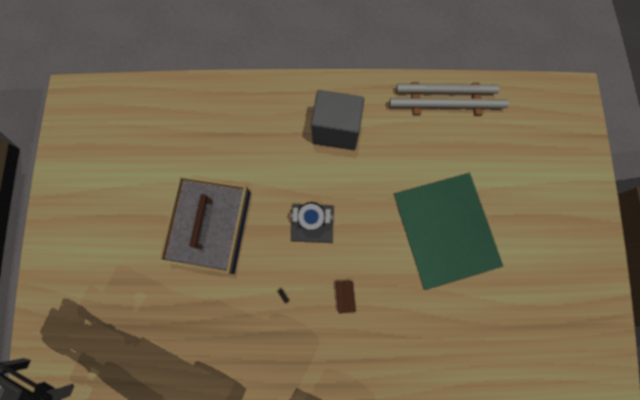

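View pics/scene.png

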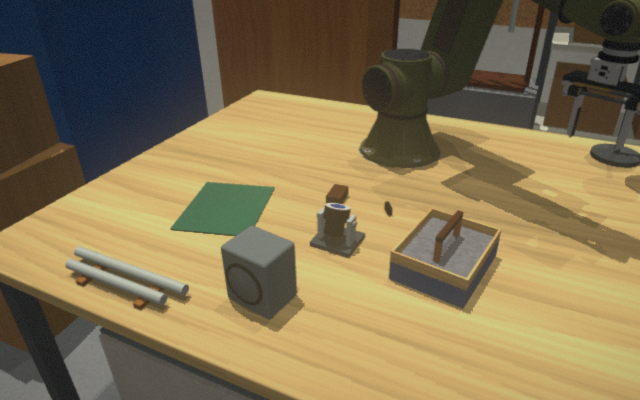

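```bash
python3 - <<'E'
from h import *
p,d=camera("top");I=info("top")
for q in ["tray_handle","tray","mat","camera_head","camera"]:
    r=finder.cut_out("top",q)
    if not r: print(q,"none");continue
    m=r[0]["mask"]; P=pts("top",d,m,I); print(q,round(r[0]["conf"],2),m.sum(),np.percentile(P[:,2],[1,25,50,75,99]).round(3))
    if q in("tray_handle","tray"): 
        H=P[(P[:,2]>.095)]; rc=cv2.minAreaRect(H[:,:2].astype(np.float32)); print(" handle rect",rc, H.mean(0))
        T=P[(P[:,2]>.06)&(P[:,2]<.085)]; print(" rim",len(T), cv2.minAreaRect(T[:,:2].astype(np.float32)))
    if q=="mat": print(" ",cv2.minAreaRect(P[P[:,2]<.02][:,:2].astype(np.float32)))
    if q=="camera_head":
        # fit plane to lens face
        c=np.median(P,0); Q=P[(np.linalg.norm(P-c,axis=1)<.03)]
        for _ in range(6):
            c=Q.mean(0);n=np.linalg.svd(Q-c)[2][2];n*=np.sign(n[2]);e=(P-c)@n;Q=P[abs(e)<.003]
        print(" plane",n,c,len(Q),len(P),"tilt",np.degrees(np.arccos(n[2])),"az",np.degrees(np.arctan2(n[1],n[0])), cv2.minAreaRect(Q[:,:2].astype(np.float32)))
E
```

```text
tray_handle 0.7 6513 [0.005 0.051 0.053 0.056 0.113]
 handle rect ((0.5247324109077454, 0.2662617266178131), (0.01587017811834812, 0.11679840832948685), 81.72438049316406) [0.52456994 0.2648594  0.11049319]
 rim 1030 ((0.5256421566009521, 0.26674777269363403), (0.16357725858688354, 0.20093384385108948), 80.60784912109375)
tray 0.62 8170 [0.002 0.005 0.006 0.007 0.01 ]
 handle rect ((0.0, 0.0), (0.0, 0.0), 0.0) [nan nan nan]
 rim 0 ((0.0, 0.0), (0.0, 0.0), 0.0)
mat 0.85 8341 [0.001 0.005 0.006 0.007 0.01 ]
  ((0.5196892619132996, -0.30169135332107544), (0.24315224587917328, 0.2063528597354889), 15.067789077758789)
camera_head 0.95 569 [0.085 0.093 0.097 0.101 0.107]
 plane [-0.3278898   0.01974478  0.94450962] [0.53624117 0.0237417  0.09716659] 502 569 tilt 19.176771382908118 az 176.5539393161609 ((0.5372000336647034, 0.023130370303988457), (0.0543435774743557, 0.05238353833556175), 89.2412109375)
camera 0.84 1596 [0.009 0.013 0.017 0.094 0.106]<stdin>:8: RuntimeWarning: Mean of empty slice.
  ret = um.true_divide(
```

The top picture shows the tray on the rack at about (205,225), with its handle from (206,197) to (196,247). The camera head is at (311,215), the mat at (447,231), the block at (345,296) and the mute at (283,296). The scene picture agrees: the head leans towards the robot.

Moves can only shift the tool and turn it about its z axis, yet the final pose needs a 20° tilt. So I'll first try, in free space, what the arm does at the edge of its reach.

Emit:
{"api": "carry_out", "payload": {"motion": [[[0,0.25,0],0],[[0,0.5,0],0],[[0,0.75,0],0],[[0,1,0],0],[[0,1,0],0],[[0,1,0],0],[[0,1,0],0]]}}

```text
time_s: 2.2
ee_pos: [0.2917, 0.6904, 0.2051]
eef_rot: [-3.141, -0.0, 2.742]
force: [-0.0, -0.1, 1.2]
grip_width: 0.094
grip_force: 0.0
```

Emit:
{"api": "carry_out", "payload": {"motion": [[[0,0.25,0],0],[[0,0.5,0],0],[[0,0.75,0],0],[[0,0.75,0],0],[[0,0.75,0],0],[[0,0.75,0],0],[[0,0.75,0],0]]}}

```text
time_s: 2.9
ee_pos: [0.3267, 0.773, 0.192]
eef_rot: [3.102, 0.0, 2.742]
force: [-0.4, -1.0, 0.0]
grip_width: 0.0944
grip_force: 0.0
```

```bash
python3 - <<'E'
from h import *
print({k:np.round(v,3) for k,v in ctrl.get_obs().items()})
E
```

```text
{'time_s': np.float64(2.9), 'qpos': array([ 1.127,  1.119,  0.235,  0.002,  1.747, -0.044]), 'joint_vel': array([-0.001,  0.007, -0.003, -0.002,  0.003, -0.001]), 'tau': array([-2.4000e-02, -8.9562e+01, -3.6381e+01,  7.5000e-02, -1.5000e-01,
        3.0000e-03]), 'ee_pos': array([0.327, 0.773, 0.192]), 'eef_rot': array([3.102, 0.   , 2.742]), 'force': array([-0.351, -1.014,  0.036]), 'moment': array([-0.032,  0.012, -0.013]), 'grip_force': np.float64(0.0), 'grip_width': np.float64(0.094)}
```

Emit:
{"api": "carry_out", "payload": {"motion": [[[0,0.25,0],0],[[0,0.5,0],0],[[0,0.75,0],0],[[0,0.75,0],0],[[0,0.75,0],0],[[0,0.75,0],0],[[0,0.75,0],0]]}}

```text
time_s: 3.6
ee_pos: [0.333, 0.7882, 0.1607]
eef_rot: [3.072, 0.0, 2.742]
force: [0.2, -0.2, -0.3]
grip_width: 0.0939
grip_force: 0.0
```

Emit:
{"api": "carry_out", "payload": {"motion": [[[0,-0.25,0],0],[[0,-0.5,0],0],[[0,-0.75,0],0],[[0,-0.75,0],0],[[0,-0.75,0],0]]}}

```text
time_s: 4.1
ee_pos: [0.2742, 0.649, 0.1505]
eef_rot: [3.071, 0.0, 2.742]
force: [1.1, 1.8, 0.5]
grip_width: 0.094
grip_force: 0.0
```

Pushing against the reach limit tilts the tool outwards by 1.7 to 2.3° a push, and the tilt stays when I retract. That gives me a way to tilt the bar later, in the direction the camera needs. Next I'll check whether the inner limit undoes it.

Emit:
{"api": "carry_out", "payload": {"motion": [[[0,-0.25,-0.1],0],[[0,-0.5,-0.2],0],[[0,-0.75,-0.4],0],[[0,-1,-0.4],0],[[0,-1,-0.4],0],[[0,-1,-0.4],0]]}}

```text
time_s: 4.7
ee_pos: [0.1945, 0.4603, 0.2178]
eef_rot: [3.07, 0.0, 2.742]
force: [-0.2, 0.3, 0.6]
grip_width: 0.0944
grip_force: 0.0
```

Emit:
{"api": "carry_out", "payload": {"motion": [[[0,-0.25,0],0],[[0,-0.5,0],0],[[0,-0.75,0],0],[[0,-0.85,0],0],[[0,-1,0],0],[[0,-1,0],0],[[0,-1,0],0]]}}

```text
time_s: 5.4
ee_pos: [0.1178, 0.2785, 0.203]
eef_rot: [3.071, 0.0, 2.742]
force: [0.6, 0.4, 1.1]
grip_width: 0.0938
grip_force: 0.0
```

```bash
python3 - <<'E'
from h import *
print({k:np.round(v,3) for k,v in ctrl.get_obs().items()})
E
```

```text
{'time_s': np.float64(5.4), 'qpos': array([ 1.041, -0.346,  2.159,  0.009,  1.258, -0.132]), 'joint_vel': array([ 0.004,  0.032, -0.016, -0.001, -0.002,  0.001]), 'tau': array([-5.1000e-02, -1.6849e+01, -3.4258e+01,  8.8000e-02, -1.7000e-02,
       -3.2000e-02]), 'ee_pos': array([0.118, 0.278, 0.203]), 'eef_rot': array([3.071, 0.   , 2.742]), 'force': array([0.611, 0.437, 1.122]), 'moment': array([-0.021,  0.027,  0.005]), 'grip_force': np.float64(0.0), 'grip_width': np.float64(0.094)}
```

```bash
python3 - <<'E'
import numpy as np
D=[(.3,1.521,1.321,np.hypot(.214,.507),.205),(1.119,.235,1.747,np.hypot(.3267,.773),.192),(-.346,2.159,1.258,np.hypot(.1178,.2785),.203)]
A=[];b=[]
s,c=np.sin,np.cos
for q2,q3,q5,r,z in D:
    t=q2+q3+q5
    A+=[[1,0,s(q2),s(q2+q3),s(t)],[0,1,c(q2),c(q2+q3),c(t)]];b+=[r,z]
x,res,rk,sv=np.linalg.lstsq(np.array(A),np.array(b),rcond=None);print(x,res,rk,sv)
# vertical-tool workspace at various z: j limits
a,h,L1,L2,L3=x
for z in (.1,.2,.3,.4,.5,.6,.7):
    R=[]
    for q2 in np.arange(-.79,2.21,.01):
        q3=np.arange(.23,2.52,.01);q5=np.pi-q2-q3
        zz=h+L1*c(q2)+L2*c(q2+q3)-L3; ok=(abs(zz-z)<.006)&(q5>0)&(q5<3.07)
        if ok.any(): R+=[(a+L1*s(q2)+L2*s(q2+q3[i]),round(q2,2),round(q3[i],2),round(q5[i],2)) for i in np.nonzero(ok)[0]]
    if R: print(z,[np.round(v,3) for v in min(R)],[np.round(v,3) for v in max(R)])
E
```

```text
[-0.03244263  0.34419318  0.44193808  0.46687982  0.44593201] [3.94987941e-08] 5 [2.85410498 2.46796004 0.84091499 0.23466731 0.03242275]
0.1 [np.float64(0.16), np.float64(-0.59), np.float64(2.51), np.float64(1.22)] [np.float64(0.848), np.float64(1.23), np.float64(0.23), np.float64(1.68)]
0.2 [np.float64(0.12), np.float64(-0.79), np.float64(2.39), np.float64(1.54)] [np.float64(0.819), np.float64(1.11), np.float64(0.24), np.float64(1.79)]
0.3 [np.float64(0.111), np.float64(-0.79), np.float64(2.16), np.float64(1.77)] [np.float64(0.777), np.float64(0.99), np.float64(0.24), np.float64(1.91)]
0.4 [np.float64(0.078), np.float64(-0.79), np.float64(1.93), np.float64(2.0)] [np.float64(0.721), np.float64(0.87), np.float64(0.23), np.float64(2.04)]
0.5 [np.float64(0.016), np.float64(-0.79), np.float64(1.68), np.float64(2.25)] [np.float64(0.645), np.float64(0.73), np.float64(0.23), np.float64(2.18)]
0.6 [np.float64(-0.098), np.float64(-0.79), np.float64(1.35), np.float64(2.58)] [np.float64(0.541), np.float64(0.57), np.float64(0.23), np.float64(2.34)]
0.7 [np.float64(-0.287), np.float64(-0.72), np.float64(0.8), np.float64(3.06)] [np.float64(0.391), np.float64(0.37), np.float64(0.23), np.float64(2.54)]
```

```bash
cat >> h.py <<'E'
def plan(ts):
    """ts: list of (xyz, psi_deg of tool y azimuth or None); prints fractions for successive calls"""
    o=ctrl.get_obs(); R=Ro.from_euler('xyz',o["eef_rot"]); p=np.array(o["ee_pos"])
    print("t",round(o["time_s"],1),"pos",p.round(4),"toolz",R.as_matrix()[:,2].round(4),"psi",np.degrees(np.arctan2(*R.as_matrix()[[1,0],1])).round(2),"q",np.round(o["qpos"],2))
    for t,psi in ts:
        d=R.inv().apply(np.array(t)-p); turn=0
        if psi is not None:
            y=R.as_matrix()[:,1]; cur=np.degrees(np.arctan2(y[1],y[0])); turn=-((psi-cur+180)%360-180)
        print(np.round(t,4),"shift",(d/.2).round(3),"turn",round(turn/360,4),"rows",int(np.ceil(max(np.linalg.norm(d)/.05,abs(turn)/8.59))))
        R=R*Ro.from_euler('z',turn,degrees=True); p=np.array(t)
E
python3 - <<'E'
from h import *
tz=Ro.from_euler('xyz',ctrl.get_obs()["eef_rot"]).as_matrix()[:,2]
g=np.array([.525,.2663,.104])+.019*tz
plan([((.32,.275,.21),81.2),(g-.09*tz,81.2),(g,81.2)])
E
```

```text
t 5.4 pos [0.1178 0.2785 0.203 ] toolz [ 0.0278  0.0652 -0.9975] psi 67.08 q [ 1.04 -0.35  2.16  0.01  1.26 -0.13]
[0.32  0.275 0.21 ] shift [-0.938  0.379 -0.008] turn -0.0392 rows 5
[0.523  0.2617 0.1748] shift [-1.01   0.077  0.199] turn 0.0001 rows 5
[0.5255 0.2675 0.085 ] shift [-0.    0.    0.45] turn -0.0 rows 2
```

Emit:
{"api": "carry_out", "payload": {"motion": [[[-0.94,0.38,0],-0.039],[[-0.94,0.38,0],-0.039],[[-0.94,0.38,0],-0.039],[[-0.94,0.38,0],-0.039],[[-0.94,0.38,0],-0.039],[[-0.94,0.38,0],-0.039]], "hand": -1}}

```text
time_s: 6.0
ee_pos: [0.3232, 0.2746, 0.2067]
eef_rot: [3.076, 0.016, 2.984]
force: [0.6, 0.5, 0.4]
grip_width: 0.094
grip_force: 0.0
```

Emit:
{"api": "carry_out", "payload": {"motion": [[[-1,0.077,0.15],0],[[-1,0.077,0.15],0],[[-1,0.077,0.15],0],[[-1,0.077,0.15],0],[[-1,0.077,0.15],0],[[-1,0.077,0.15],0],[[-1,0.077,0.15],0]]}}

```text
time_s: 6.7
ee_pos: [0.52, 0.2612, 0.1821]
eef_rot: [3.074, 0.017, 2.987]
force: [0.3, 0.4, 0.0]
grip_width: 0.0937
grip_force: 0.0
```

```bash
python3 - <<'E'
from h import *
tz=Ro.from_euler('xyz',ctrl.get_obs()["eef_rot"]).as_matrix()[:,2]
g=np.array([.525,.2663,.104])+.019*tz
plan([(g,81.2)])
p,d=camera("wrist");I=info("wrist");cv2.imwrite("pics/w1.png",p)
v,u=np.mgrid[:400,:640];P=pts("wrist",d,np.ones_like(d,bool),I)
H=P[(P[:,2]>.095)&(P[:,2]<.12)&(abs(P[:,0]-.525)<.09)&(abs(P[:,1]-.266)<.05)]
print(len(H),cv2.minAreaRect(H[:,:2].astype(np.float32)),np.percentile(H[:,2],[5,50,95]))
E
```

```text
t 6.7 pos [0.52   0.2612 0.1821] toolz [ 0.0266  0.0638 -0.9976] psi 81.21 q [ 0.38  0.36  1.5   0.05  1.23 -1.05]
[0.5255 0.2675 0.085 ] shift [-0.014  0.003  0.487] turn 0.0 rows 2
2732 ((0.526799738407135, 0.267162948846817), (0.014074903912842274, 0.11509203910827637), 81.07154846191406) [0.10935741 0.11196897 0.11310393]
```

View pics/w1.png

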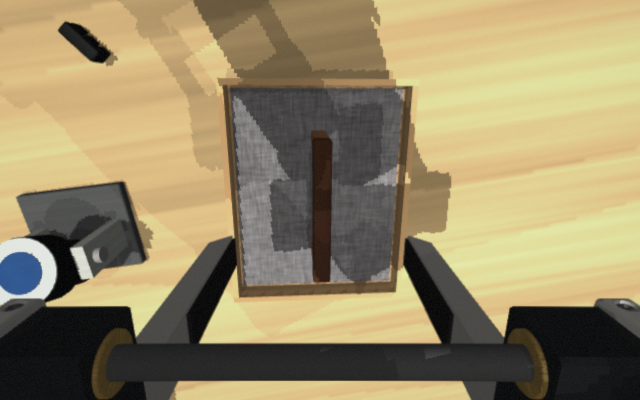

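The wrist picture shows the handle at column 321, rows 132–280, parallel to the fingers' planes and between them. The fit gives its centre as (0.526, 0.267).

Emit:
{"api": "carry_out", "payload": {"motion": [[[-0.02,0.005,0.2],0],[[-0.02,0.005,0.4],0],[[-0.02,0.005,0.485],0],[[-0.02,0.005,0.485],0],[[-0.02,0.005,0.485],0]]}}

```text
time_s: 7.25
ee_pos: [0.5274, 0.2676, 0.087]
eef_rot: [3.074, 0.018, 2.987]
force: [-0.1, 0.3, 0.6]
grip_width: 0.0943
grip_force: 0.0
```

Emit:
{"api": "carry_out", "payload": {"motion": [[[0,0,0],0],[[0,0,0],0],[[0,0,0],0],[[0,0,0],0],[[0,0,0],0],[[0,0,0],0],[[0,0,0],0],[[0,0,0],0]], "hand": 1, "force": 30}}

```text
time_s: 8.05
ee_pos: [0.5275, 0.267, 0.0854]
eef_rot: [3.074, 0.017, 2.986]
force: [0.0, 0.3, 0.5]
grip_width: 0.0336
grip_force: 0.0
```

Emit:
{"api": "carry_out", "payload": {"motion": [[[0,0,0],0],[[0,0,0],0],[[0,0,0],0],[[0,0,0],0],[[0,0,0],0],[[0,0,0],0]]}}

```text
time_s: 8.65
ee_pos: [0.5275, 0.2671, 0.0855]
eef_rot: [3.074, 0.017, 2.986]
force: [0.4, 2.2, 0.2]
grip_width: 0.0142
grip_force: 30.0
```

Emit:
{"api": "carry_out", "payload": {"motion": [[[0,0.003,-0.05],0],[[0,0.007,-0.1],0],[[0,0.01,-0.15],0],[[0,0.013,-0.2],0],[[0,0.02,-0.3],0],[[0,0.03,-0.45],0],[[0,0.04,-0.6],0],[[0,0.045,-0.7],0],[[0,0.045,-0.7],0]]}}

```text
time_s: 9.55
ee_pos: [0.5259, 0.2673, 0.2292]
eef_rot: [3.072, 0.021, 2.986]
force: [0.1, -0.7, -4.9]
grip_width: 0.014
grip_force: 30.0
```

```bash
python3 - <<'E'
from h import *
o=ctrl.get_obs();print(o["grip_width"],o["grip_force"],o["force"],o["moment"])
p,d=camera("top");I=info("top");r=finder.cut_out("top","rack")
P=pts("top",d,np.ones((400,640),bool),I);T=P[(P[:,2]>.12)&(P[:,2]<.25)&(abs(P[:,0]-.525)<.13)&(abs(P[:,1]-.266)<.13)]
print(len(T),np.percentile(T[:,2],[2,10,50,90]))
cv2.imwrite("pics/t2.png",np.hstack([p[100:340,80:400],camera("scene")[0][100:340,300:620]]))
tz=Ro.from_euler('xyz',o["eef_rot"]).as_matrix()[:,2]
plan([((.42,.13,.24),None),((.46,-.1,.24),None),((.52,-.298,.2),None)])
E
```

```text
0.013976635146541778 29.998658001422882 [ 0.13160487 -0.70789368 -4.94772275] [-0.08311023 -0.02459563  0.02499532]
3135 [0.19083315 0.19262787 0.19555396 0.2127407 ]
t 9.7 pos [0.5246 0.2668 0.2244] toolz [ 0.0252  0.063  -0.9977] psi 81.16 q [ 0.39  0.34  1.42  0.05  1.33 -1.04]
[0.42 0.13 0.24] shift [ 0.41  -0.749 -0.134] turn 0.0 rows 4
[ 0.46 -0.1   0.24] shift [-0.375 -1.103 -0.067] turn 0.0 rows 5
[ 0.52  -0.298  0.2  ] shift [-0.446 -0.943  0.145] turn 0.0 rows 5
```

View pics/t2.png

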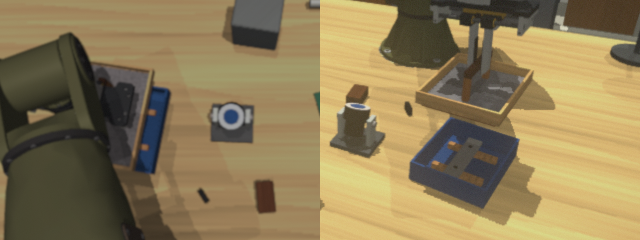

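The tray is lifted with the gripper level. The second half of the picture shows the bar in the blue rack. Next I'll carry the tray over to the mat.

Emit:
{"api": "carry_out", "payload": {"motion": [[[0.1,-0.18,-0.06],0],[[0.2,-0.37,-0.13],0],[[0.31,-0.56,-0.13],0],[[0.41,-0.75,-0.13],0],[[0.37,-0.9,-0.13],0],[[0.31,-1,-0.13],0]]}}

```text
time_s: 10.3
ee_pos: [0.4313, 0.0762, 0.2363]
eef_rot: [3.075, 0.016, 2.986]
force: [1.2, 0.1, -4.6]
grip_width: 0.0139
grip_force: 30.0
```

```bash
python3 - <<'E'
from h import *
plan([((.47,-.1,.24),None),((.52,-.298,.2),None)])
E
```

```text
t 10.3 pos [0.4313 0.0762 0.2363] toolz [ 0.0258  0.0634 -0.9977] psi 81.14 q [ 0.05 -0.    1.8   0.06  1.32 -1.38]
[ 0.47 -0.1   0.24] shift [-0.328 -0.838 -0.069] turn 0.0 rows 4
[ 0.52  -0.298  0.2  ] shift [-0.397 -0.951  0.143] turn 0.0 rows 5
```

Emit:
{"api": "carry_out", "payload": {"motion": [[[-0.07,-0.2,-0.03],0],[[-0.15,-0.4,-0.06],0],[[-0.24,-0.62,-0.07],0],[[-0.33,-0.84,-0.07],0],[[-0.38,-1,-0.07],0],[[-0.38,-1,-0.07],0]]}}

```text
time_s: 10.9
ee_pos: [0.4761, -0.1352, 0.2369]
eef_rot: [3.074, 0.014, 2.983]
force: [0.8, 0.9, -4.6]
grip_width: 0.0134
grip_force: 30.0
```

```bash
python3 - <<'E'
from h import *
plan([((.52,-.298,.19),None),((.52,-.298,.062),None)])
E
```

```text
t 10.9 pos [ 0.4761 -0.1352  0.2369] toolz [ 0.024   0.0641 -0.9977] psi 80.94 q [-0.39  0.15  1.63  0.07  1.36 -1.82]
[ 0.52  -0.298  0.19 ] shift [-0.342 -0.783  0.187] turn 0.0 rows 4
[ 0.52  -0.298  0.062] shift [ 0.009 -0.043  0.638] turn 0.0 rows 3
```

Emit:
{"api": "carry_out", "payload": {"motion": [[[-0.08,-0.19,0.05],0],[[-0.17,-0.39,0.1],0],[[-0.26,-0.6,0.15],0],[[-0.34,-0.78,0.19],0],[[-0.34,-0.78,0.19],0],[[-0.34,-0.78,0.19],0]]}}

```text
time_s: 11.5
ee_pos: [0.5204, -0.2935, 0.1901]
eef_rot: [3.073, 0.014, 2.986]
force: [0.4, 0.3, -4.7]
grip_width: 0.014
grip_force: 30.0
```

Emit:
{"api": "carry_out", "payload": {"motion": [[[0,-0.01,0.15],0],[[0,-0.02,0.3],0],[[0,-0.03,0.45],0],[[0,-0.04,0.55],0],[[0,-0.04,0.6],0],[[0,-0.04,0.62],0],[[0,-0.04,0.62],0],[[0,-0.04,0.62],0]]}}

```text
time_s: 12.3
ee_pos: [0.5235, -0.294, 0.0688]
eef_rot: [3.075, 0.018, 2.987]
force: [-0.4, -0.5, -4.3]
grip_width: 0.0138
grip_force: 30.0
```

Emit:
{"api": "carry_out", "payload": {"motion": [[[0,0,0.01],0],[[0,0,0.02],0],[[0,0,0.03],0],[[0,0,0.04],0],[[0,0,0.04],0],[[0,0,0.04],0]]}}

```text
time_s: 12.9
ee_pos: [0.5231, -0.2934, 0.0595]
eef_rot: [3.074, 0.017, 2.986]
force: [-0.4, -0.3, -4.2]
grip_width: 0.014
grip_force: 30.0
```

Emit:
{"api": "carry_out", "payload": {"motion": [[[0,0,0.007],0],[[0,0,0.014],0],[[0,0,0.02],0],[[0,0,0.02],0],[[0,0,0.02],0]]}}

```text
time_s: 13.4
ee_pos: [0.5239, -0.293, 0.0566]
eef_rot: [3.074, 0.018, 2.987]
force: [-1.1, 5.1, 6.8]
grip_width: 0.0136
grip_force: 30.0
```

Emit:
{"api": "carry_out", "payload": {"motion": [[[0,0,0],0],[[0,0,0],0],[[0,0,0],0],[[0,0,0],0],[[0,0,0],0],[[0,0,0],0],[[0,0,0],0],[[0,0,0],0]], "hand": -0.6}}

```text
time_s: 14.2
ee_pos: [0.5233, -0.2932, 0.0555]
eef_rot: [3.074, 0.017, 2.986]
force: [0.0, -0.3, 0.2]
grip_width: 0.0736
grip_force: 0.0
```

Emit:
{"api": "carry_out", "payload": {"motion": [[[0,0,-0.2],0],[[0,0,-0.4],0],[[0,0,-0.6],0],[[0,0,-0.8],0],[[0,0,-0.9],0],[[0,0,-0.9],0]]}}

```text
time_s: 14.8
ee_pos: [0.5191, -0.3053, 0.2384]
eef_rot: [3.077, 0.022, 2.986]
force: [-0.3, -0.7, -0.3]
grip_width: 0.0751
grip_force: 0.0
```

```bash
python3 - <<'E'
from h import *
p,d=camera("top");I=info("top")
P=pts("top",d,np.ones((400,640),bool),I)
A=P[(abs(P[:,0]-.53)<.14)&(abs(P[:,1]-.266)<.12)]
f=A[(A[:,2]>.037)&(A[:,2]<.055)]; print("rack rim",len(f),cv2.minAreaRect(f[:,:2].astype(np.float32)))
m=A[(A[:,2]>.02)&(A[:,2]<.034)&(abs(A[:,0]-.527)<.09)&(abs(A[:,1]-.267)<.06)]
print("bar depth",len(m),cv2.minAreaRect(m[:,:2].astype(np.float32)),np.median(m[:,2]))
for q in("bar","bar_center","rack"):
    for r in finder.pinpoint("top",q)[:2]: print(q,r, at_z("top",[r["location"]],.0225,I))
T=P[(abs(P[:,0]-.52)<.14)&(abs(P[:,1]+.295)<.14)&(P[:,2]>.02)&(P[:,2]<.06)]
print("tray",len(T),cv2.minAreaRect(T[:,:2].astype(np.float32)),np.percentile(T[:,2],[5,50,95]))
cv2.imwrite("pics/t3.png",p)
plan([((.47,-.1,.24),None),((.43,.08,.24),None),((.527,.267,.24),None)])
E
```

```text
rack rim 894 ((0.5263358950614929, 0.26722103357315063), (0.16315212845802307, 0.20057092607021332), 80.84795379638672)
bar depth 989 ((0.5377902388572693, 0.2654210031032562), (0.10600487142801285, 0.16788499057292938), 80.7239761352539) 0.02767124728665915
bar {'location': [212.4, 230.7], 'conf': 0.69} [[0.51433359 0.25589987 0.0225    ]]
bar {'location': [283.3, 301.6], 'conf': 0.52} [[0.35320988 0.08609274 0.0225    ]]
bar_center {'location': [210.2, 222.3], 'conf': 0.88} [[0.53425935 0.26226644 0.0225    ]]
rack {'location': [208.7, 228.3], 'conf': 0.82} [[0.51998882 0.26503201 0.0225    ]]
tray 3106 ((0.5210112929344177, -0.29311221837997437), (0.16037453711032867, 0.20174221694469452), 81.17716979980469) [0.02018057 0.02190902 0.04023171]
t 15.0 pos [ 0.5181 -0.3043  0.2334] toolz [ 0.0248  0.0652 -0.9976] psi 81.16 q [-0.62  0.4   1.32  0.07  1.44 -2.05]
[ 0.47 -0.1   0.24] shift [0.395 0.973 0.028] turn 0.0 rows 5
[0.43 0.08 0.24] shift [0.337 0.857 0.054] turn 0.0 rows 4
[0.527 0.267 0.24 ] shift [-0.335  0.996  0.073] turn 0.0 rows 5
```

View pics/t3.png

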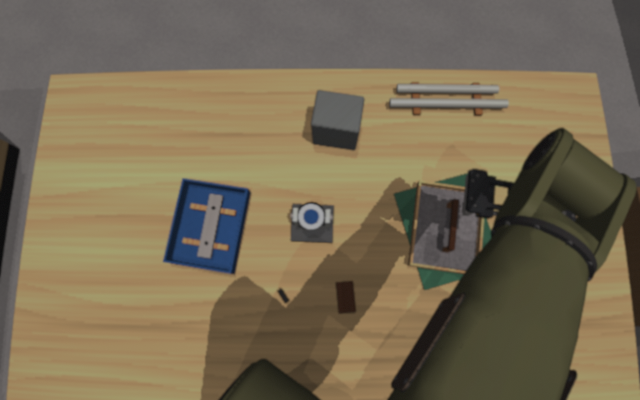

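The tray stands in the middle of the mat, at (447,229). The bar is visible in the rack from (216,194) to (203,257). I'll go back over the rack.

Emit:
{"api": "carry_out", "payload": {"motion": [[[0.1,0.25,0],0],[[0.2,0.5,0],0],[[0.3,0.75,0.02],0],[[0.4,0.97,0.03],0],[[0.4,0.97,0.03],0]]}}

```text
time_s: 15.5
ee_pos: [0.4679, -0.0971, 0.2401]
eef_rot: [3.074, 0.015, 2.989]
force: [-0.2, 0.3, -0.2]
grip_width: 0.0754
grip_force: 0.0
```

Emit:
{"api": "carry_out", "payload": {"motion": [[[0.1,0.25,0.01],0],[[0.2,0.5,0.03],0],[[0.28,0.7,0.04],0],[[0.32,0.85,0.05],0],[[0.22,1,0.06],0],[[0.22,1,0.06],0]]}}

```text
time_s: 16.1
ee_pos: [0.4578, 0.1062, 0.2404]
eef_rot: [3.075, 0.015, 2.989]
force: [0.2, -0.9, 0.2]
grip_width: 0.0752
grip_force: 0.0
```

```bash
python3 - <<'E'
from h import *
plan([((.52,.255,.2),80)])
E
```

```text
t 16.1 pos [0.4578 0.1062 0.2404] toolz [ 0.0254  0.0638 -0.9976] psi 81.31 q [ 0.12  0.07  1.71  0.06  1.33 -1.32]
[0.52  0.255 0.2  ] shift [-0.191  0.767  0.257] turn 0.0036 rows 4
```

Emit:
{"api": "carry_out", "payload": {"motion": [[[-0.05,0.2,0.06],0],[[-0.1,0.4,0.12],0],[[-0.15,0.6,0.2],0],[[-0.19,0.77,0.26],0],[[-0.19,0.77,0.26],0],[[-0.19,0.77,0.26],0]]}}

```text
time_s: 16.7
ee_pos: [0.5191, 0.2529, 0.1992]
eef_rot: [3.076, 0.015, 2.987]
force: [-0.5, 0.4, 0.1]
grip_width: 0.0755
grip_force: 0.0
```

```bash
python3 - <<'E'
from h import *
p,d=camera("wrist");I=info("wrist")
r=finder.cut_out("wrist","bar")
for x in r[:2]:
    m=x["mask"];P=pts("wrist",d,m,I);c=np.median(P,0);Q=P[abs(P[:,2]-c[2])<.006]
    # use mask pixels intersected with known top plane z=.027
    v,u=np.nonzero(m);W=at_z("wrist",np.c_[u,v],.027,I)
    print(x["conf"],m.sum(),x["location"],c,cv2.minAreaRect(Q[:,:2].astype(np.float32)),cv2.minAreaRect(W[:,:2].astype(np.float32)))
for q in("bar_center","bar","rack"):
    for x in finder.pinpoint("wrist",q)[:1]: print(q,x,at_z("wrist",[x["location"]],.0225,I))
cv2.imwrite("pics/w2.png",p)
tz=Ro.from_euler('xyz',ctrl.get_obs()["eef_rot"]).as_matrix()[:,2]
plan([])
E
```

```text
0.96 4333 [314.8, 176.1] [0.52193779 0.26295598 0.02840664] ((0.5295608043670654, 0.26222434639930725), (0.03162247687578201, 0.15000192821025848), 81.87657928466797) ((0.5294539332389832, 0.2617117464542389), (0.03244730085134506, 0.1503106653690338), 81.92007446289062)
bar_center {'location': [318.5, 185.2], 'conf': 0.91} [[0.53289197 0.26145803 0.0225    ]]
bar {'location': [316.6, 181.9], 'conf': 0.61} [[0.52898464 0.26003713 0.0225    ]]
rack {'location': [321.1, 175.8], 'conf': 0.73} [[0.52325718 0.26572697 0.0225    ]]
t 16.9 pos [0.5194 0.2524 0.2012] toolz [ 0.0278  0.0639 -0.9976] psi 81.1 q [ 0.37  0.33  1.49  0.05  1.27 -1.06]
```

View pics/w2.png

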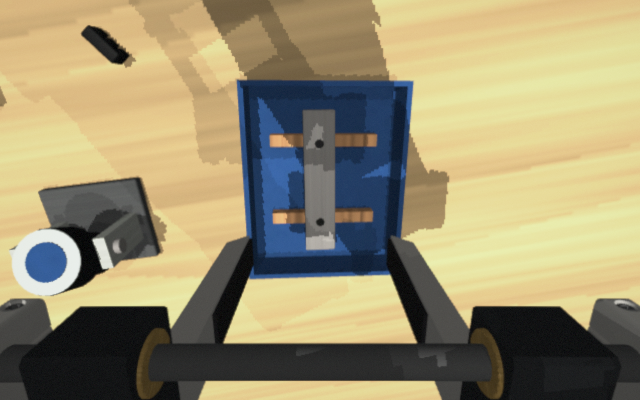

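The wrist picture shows the bar at columns 303–335, rows 110–250, between the open fingers; both rails are clear of the middle. Its centre is at (0.5295, 0.262).

```bash
python3 - <<'E'
from h import *
tz=Ro.from_euler('xyz',ctrl.get_obs()["eef_rot"]).as_matrix()[:,2]
g=np.array([.5295,.262,.0225])+.013*tz
plan([(g-.06*tz,81.9),(g,81.9)])
E
```

```text
t 16.9 pos [0.5194 0.2524 0.2012] toolz [ 0.0278  0.0639 -0.9976] psi 81.1 q [ 0.37  0.33  1.49  0.05  1.27 -1.06]
[0.5282 0.259  0.0694] shift [-0.027 -0.005  0.661] turn -0.0022 rows 3
[0.5299 0.2628 0.0095] shift [-0.  -0.   0.3] turn 0.0 rows 2
```

Emit:
{"api": "carry_out", "payload": {"motion": [[[-0.03,-0.005,0.2],-0.002],[[-0.03,-0.005,0.4],-0.002],[[-0.03,-0.005,0.55],-0.002],[[-0.03,-0.005,0.66],-0.002],[[-0.03,-0.005,0.76],-0.002],[[-0.03,-0.005,0.84],-0.002],[[-0.03,-0.005,0.88],-0.002],[[-0.03,-0.005,0.88],-0.002],[[-0.03,-0.005,0.88],-0.002]]}}

```text
time_s: 17.85
ee_pos: [0.5303, 0.2627, 0.0259]
eef_rot: [3.074, 0.019, 2.999]
force: [0.1, 0.3, -0.2]
grip_width: 0.0755
grip_force: 0.0
```

```bash
python3 - <<'E'
from h import *
plan([((.5299,.2628,.0095),None)])
E
```

```text
t 17.9 pos [0.5303 0.2627 0.0259] toolz [ 0.0279  0.0641 -0.9976] psi 81.89 q [ 0.38  0.57  1.6   0.06  0.93 -1.09]
[0.5299 0.2628 0.0095] shift [ 0.003 -0.005  0.082] turn 0.0 rows 1
```

Emit:
{"api": "carry_out", "payload": {"motion": [[[0,-0.005,0.03],0],[[0,-0.005,0.06],0],[[0,-0.005,0.078],0],[[0,-0.005,0.078],0],[[0,-0.005,0.078],0]]}}

```text
time_s: 18.35
ee_pos: [0.5301, 0.2627, 0.0094]
eef_rot: [3.075, 0.018, 2.999]
force: [0.6, -0.0, -0.1]
grip_width: 0.0751
grip_force: 0.0
```

Emit:
{"api": "carry_out", "payload": {"motion": [[[0,0,0],0],[[0,0,0],0],[[0,0,0],0],[[0,0,0],0],[[0,0,0],0],[[0,0,0],0],[[0,0,0],0],[[0,0,0],0],[[0,0,0],0],[[0,0,0],0]], "hand": 1, "force": 40}}

```text
time_s: 19.35
ee_pos: [0.5301, 0.2627, 0.0095]
eef_rot: [3.075, 0.018, 2.999]
force: [0.5, 1.7, 0.9]
grip_width: 0.0316
grip_force: 40.0
```

Emit:
{"api": "carry_out", "payload": {"motion": [[[0,0.003,-0.05],0],[[0,0.007,-0.1],0],[[0,0.013,-0.2],0],[[0,0.02,-0.35],0],[[0,0.03,-0.5],0],[[0,0.04,-0.7],0],[[0,0.05,-0.9],0],[[0,0.05,-1],0],[[0,0.05,-1],0]]}}

```text
time_s: 20.25
ee_pos: [0.527, 0.26, 0.2135]
eef_rot: [3.072, 0.023, 2.999]
force: [0.3, -0.0, -3.1]
grip_width: 0.0318
grip_force: 40.0
```

```bash
python3 - <<'E'
from h import *
o=ctrl.get_obs();print(o["grip_width"],o["grip_force"],o["force"])
plan([((.47,.1,.3),0),((.52,-.06,.35),0),((.62,-.12,.35),0)])
E
```

```text
0.03180940226171387 39.99911932158284 [ 0.34793869 -0.0417068  -3.14720279]
t 20.2 pos [0.527  0.26   0.2135] toolz [ 0.0324  0.0657 -0.9973] psi 81.9 q [ 0.37  0.34  1.45  0.05  1.3  -1.07]
[0.47 0.1  0.3 ] shift [ 0.158 -0.8   -0.493] turn 0.2275 rows 10
[ 0.52 -0.06  0.35] shift [-0.782  0.259 -0.294] turn -0.0003 rows 4
[ 0.62 -0.12  0.35] shift [-0.3    0.5   -0.004] turn -0.0 rows 3
```

Emit:
{"api": "carry_out", "payload": {"motion": [[[0.02,-0.08,-0.05],0.023],[[0.03,-0.16,-0.1],0.046],[[0.05,-0.24,-0.15],0.068],[[0.06,-0.32,-0.2],0.091],[[0.08,-0.4,-0.25],0.114],[[0.1,-0.48,-0.3],0.137],[[0.11,-0.56,-0.35],0.159],[[0.13,-0.64,-0.4],0.182],[[0.14,-0.72,-0.45],0.205],[[0.16,-0.8,-0.49],0.2275],[[0.16,-0.8,-0.49],0.2275]]}}

```text
time_s: 21.35
ee_pos: [0.4689, 0.0989, 0.2959]
eef_rot: [3.115, -0.064, 1.566]
force: [-0.1, -0.5, -2.8]
grip_width: 0.0314
grip_force: 40.0
```

Emit:
{"api": "carry_out", "payload": {"motion": [[[-0.2,0.07,-0.07],0],[[-0.4,0.13,-0.14],0],[[-0.6,0.2,-0.22],0],[[-0.78,0.26,-0.29],0],[[-0.88,0.43,-0.29],0],[[-0.98,0.6,-0.29],0],[[-1,0.76,-0.29],0],[[-1,0.76,-0.29],0]]}}

```text
time_s: 22.15
ee_pos: [0.6221, -0.1037, 0.3408]
eef_rot: [3.12, -0.065, 1.574]
force: [-0.9, 0.4, -4.4]
grip_width: 0.0314
grip_force: 40.0
```

```bash
python3 - <<'E'
from h import *
plan([((.7,-.136,.35),0),((.85,-.165,.35),0)])
p,d=camera("top");I=info("top")
for _ in range(1):
    r=finder.cut_out("top","camera_head")
    for x in r[:1]:
        P=pts("top",d,x["mask"],I);Q=P
        for _ in range(8):
            c=Q.mean(0);n=np.linalg.svd(Q-c)[2][2];n*=np.sign(n[2]);e=(P-c)@n;Q=P[abs(e)<.003]
        print(n,c,len(Q),len(P),np.degrees(np.arctan2(n[1],n[0])))
    print(finder.pinpoint("top","camera_head")[:1],finder.pinpoint("top","view_point")[:1])
E
```

```text
t 22.1 pos [ 0.6221 -0.1037  0.3408] toolz [ 0.0217  0.0652 -0.9976] psi 0.08 q [-0.25  0.43  1.04  0.07  1.67 -0.25]
[ 0.7   -0.136  0.35 ] shift [-0.159  0.39  -0.048] turn 0.0002 rows 2
[ 0.85  -0.165  0.35 ] shift [-0.146  0.75   0.007] turn 0.0 rows 4
[-0.33988716  0.02250316  0.94019696] [0.53649658 0.02338927 0.09721735] 506 578 176.21210360047905
[{'location': [310.4, 214.0], 'conf': 0.9}] [{'location': [306.4, 225.7], 'conf': 0.89}]
```

Emit:
{"api": "carry_out", "payload": {"motion": [[[0.2,0.2,-0.04],0],[[0.4,0.38,-0.04],0],[[0.41,0.38,-0.04],0],[[0.41,0.38,-0.04],0]]}}

```text
time_s: 22.75
ee_pos: [0.6957, -0.02, 0.3603]
eef_rot: [3.115, -0.064, 1.574]
force: [-0.5, -0.2, -3.1]
grip_width: 0.0314
grip_force: 40.0
```

Emit:
{"api": "carry_out", "payload": {"motion": [[[0.2,0.8,0],0],[[0.2,0.8,0],0],[[0.2,0.8,0],0],[[0.2,0.8,0],0],[[0.2,0.8,0],0],[[0.2,0.8,0],0],[[0.2,0.8,0],0],[[0.2,0.8,0],0],[[0.2,0.8,0],0],[[0.2,0.8,0],0]]}}

```text
time_s: 23.75
ee_pos: [0.7892, 0.0171, 0.3352]
eef_rot: [3.081, -0.065, 1.571]
force: [-0.2, -0.8, -2.8]
grip_width: 0.0311
grip_force: 40.0
```

```bash
python3 - <<'E'
from h import *
plan([])
E
```

```text
t 23.8 pos [0.7892 0.0171 0.3352] toolz [ 0.0607  0.0645 -0.9961] psi -0.23 q [-0.05  0.94  0.24  0.07  1.91 -0.02]
```

Emit:
{"api": "carry_out", "payload": {"motion": [[[-0.5,0.9,0],0],[[-0.5,0.9,0],0],[[-0.5,0.9,0],0]]}}

```text
time_s: 24.05
ee_pos: [0.813, -0.0406, 0.2963]
eef_rot: [3.053, -0.063, 1.569]
force: [0.6, 0.4, -3.4]
grip_width: 0.0316
grip_force: 40.0
```

Emit:
{"api": "carry_out", "payload": {"motion": [[[-0.5,0.9,-0.5],0],[[-0.5,0.9,-0.5],0],[[-0.5,0.9,-0.5],0]]}}

```text
time_s: 24.35
ee_pos: [0.8099, -0.0875, 0.3155]
eef_rot: [3.017, -0.06, 1.57]
force: [-0.5, 0.2, -3.7]
grip_width: 0.0317
grip_force: 40.0
```

Emit:
{"api": "carry_out", "payload": {"motion": [[[-0.3,0.9,0.3],0],[[-0.3,0.9,0.3],0],[[-0.3,0.9,0.3],0]]}}

```text
time_s: 24.65
ee_pos: [0.8411, -0.1096, 0.2534]
eef_rot: [2.987, -0.056, 1.57]
force: [-0.3, -0.9, -3.4]
grip_width: 0.0314
grip_force: 40.0
```

Emit:
{"api": "carry_out", "payload": {"motion": [[[-0.4,0.9,-0.8],0],[[-0.4,0.9,-0.8],0],[[-0.4,0.9,-0.8],0]]}}

```text
time_s: 24.95
ee_pos: [0.8235, -0.1382, 0.3097]
eef_rot: [2.951, -0.05, 1.569]
force: [-0.3, -0.3, -1.4]
grip_width: 0.0314
grip_force: 40.0
```

Emit:
{"api": "carry_out", "payload": {"motion": [[[-0.4,0.9,-0.8],0],[[-0.4,0.9,-0.8],0],[[-0.4,0.9,-0.8],0]]}}

```text
time_s: 25.25
ee_pos: [0.8056, -0.1626, 0.3538]
eef_rot: [2.921, -0.045, 1.567]
force: [-0.3, 0.1, -2.6]
grip_width: 0.0314
grip_force: 40.0
```

Emit:
{"api": "carry_out", "payload": {"motion": [[[-0.4,0.9,-0.8],0],[[-0.4,0.9,-0.8],0],[[-0.4,0.9,-0.8],0]]}}

```text
time_s: 25.55
ee_pos: [0.7862, -0.1836, 0.3953]
eef_rot: [2.89, -0.038, 1.566]
force: [0.1, -0.1, -2.5]
grip_width: 0.0314
grip_force: 40.0
```

```bash
python3 - <<'E'
from h import *
plan([])
E
```

```text
t 25.6 pos [ 0.7862 -0.1836  0.3953] toolz [ 0.2487  0.036  -0.9679] psi -0.84 q [-0.31  0.87  0.23  0.11  1.8  -0.26]
```

Emit:
{"api": "carry_out", "payload": {"motion": [[[-0.6,0.9,-0.3],0],[[-0.6,0.9,-0.3],0],[[-0.6,0.9,-0.3],0]]}}

```text
time_s: 25.85
ee_pos: [0.7856, -0.2254, 0.3913]
eef_rot: [2.861, -0.031, 1.563]
force: [-0.4, 0.1, -3.4]
grip_width: 0.0314
grip_force: 40.0
```

Emit:
{"api": "carry_out", "payload": {"motion": [[[-0.6,0.9,-0.3],0],[[-0.6,0.9,-0.3],0],[[-0.6,0.9,-0.3],0]]}}

```text
time_s: 26.15
ee_pos: [0.7824, -0.2606, 0.3948]
eef_rot: [2.828, -0.021, 1.56]
force: [0.1, -0.3, -2.9]
grip_width: 0.0313
grip_force: 40.0
```

Emit:
{"api": "carry_out", "payload": {"motion": [[[-0.5,0.9,-0.3],0],[[-0.5,0.9,-0.3],0],[[-0.5,0.9,-0.3],0]]}}

```text
time_s: 26.45
ee_pos: [0.7804, -0.2827, 0.4023]
eef_rot: [2.795, -0.011, 1.557]
force: [0.4, -0.2, -2.7]
grip_width: 0.0316
grip_force: 40.0
```

```bash
python3 - <<'E'
from h import *
o=ctrl.get_obs();print(o["eef_rot"],o["grip_width"],o["force"])
tz=np.array([.34,-.01,-.94])
tz=Ro.from_euler('xyz',o["eef_rot"]).as_matrix()[:,2]
I=info("top")
head=np.array([.538,.0235,.095]); ax=np.array([-np.sin(.35)*np.cos(np.radians(2.5)),np.sin(.35)*np.sin(np.radians(2.5)),np.cos(.35)])
vp=head+.11*ax; print(vp, "vp finder", at_z("top",[[306.4,225.7],[309.7,224.3]],vp[2],I), at_z("top",[[310.4,214],[310.4,213.1]],.095,I))
print("axis err deg",np.degrees(np.arccos(-ax@tz)))
t=vp+.013*tz; print(t)
plan([(t+[-.0,-.12,.14],-2.5),(t+[0,0,.05],-2.5),(t,-2.5)])
E
```

```text
[ 2.79470049 -0.01060382  1.557386  ] 0.031576610347291825 [ 0.35802541 -0.19137196 -2.74349485]
[0.50031714 0.02514527 0.198331  ] vp finder [[0.49919406 0.0272303  0.198331  ]
 [0.50190053 0.02091711 0.198331  ]] [[0.54083536 0.02340497 0.095     ]
 [0.54282501 0.02341685 0.095     ]]
axis err deg 1.1771974398296683
[0.50473818 0.02521563 0.18610605]
t 26.4 pos [ 0.7804 -0.2827  0.4023] toolz [ 0.3401  0.0054 -0.9404] psi -0.99 q [-0.44  0.87  0.24  0.15  1.72 -0.38]
[ 0.5047 -0.0948  0.3261] shift [ 0.917 -1.441 -0.105] turn 0.0042 rows 7
[0.5047 0.0252 0.2361] shift [ 0.591 -0.178  0.426] turn -0.0003 rows 4
[0.5047 0.0252 0.1861] shift [-0.005 -0.085  0.235] turn 0.0 rows 1
```

Emit:
{"api": "carry_out", "payload": {"motion": [[[0.13,-0.2,-0.02],0.004],[[0.26,-0.4,-0.03],0.004],[[0.4,-0.6,-0.05],0.004],[[0.52,-0.8,-0.06],0.004],[[0.64,-1,-0.08],0.004],[[0.64,-1,-0.08],0.004],[[0.64,-1,-0.08],0.004]]}}

```text
time_s: 27.15
ee_pos: [0.5861, -0.1491, 0.3502]
eef_rot: [2.796, -0.02, 1.535]
force: [0.8, -1.2, -1.9]
grip_width: 0.0316
grip_force: 40.0
```

```bash
python3 - <<'E'
from h import *
t=np.array([.5055,.0252,.186])
plan([(t+[0,-.08,.1],-2.5),(t+[0,0,.05],-2.5),(t,-2.5)])
E
```

```text
t 27.1 pos [ 0.5861 -0.1491  0.3502] toolz [ 0.3394  0.0062 -0.9406] psi -2.46 q [-0.37  0.16  1.4   0.13  1.26 -0.35]
[ 0.5055 -0.0548  0.286 ] shift [ 0.451 -0.506  0.168] turn 0.0001 rows 3
[0.5055 0.0252 0.236 ] shift [ 0.395 -0.101  0.238] turn -0.0 rows 2
[0.5055 0.0252 0.186 ] shift [-0.005 -0.085  0.235] turn 0.0 rows 1
```

Emit:
{"api": "carry_out", "payload": {"motion": [[[0.15,-0.17,0.06],0],[[0.3,-0.34,0.11],0],[[0.45,-0.51,0.17],0],[[0.58,-0.54,0.25],0],[[0.71,-0.58,0.33],0],[[0.85,-0.61,0.41],0],[[0.85,-0.61,0.41],0],[[0.85,-0.61,0.41],0]]}}

```text
time_s: 27.95
ee_pos: [0.5082, 0.0248, 0.2356]
eef_rot: [2.796, -0.019, 1.536]
force: [0.1, 0.1, -2.7]
grip_width: 0.0315
grip_force: 40.0
```

Emit:
{"api": "carry_out", "payload": {"motion": [[[0,-0.02,0.06],0],[[0,-0.04,0.12],0],[[0,-0.06,0.17],0],[[0,-0.085,0.22],0],[[0,-0.085,0.23],0],[[0,-0.085,0.23],0],[[0,-0.085,0.23],0]]}}

```text
time_s: 28.65
ee_pos: [0.5081, 0.0252, 0.1867]
eef_rot: [2.795, -0.019, 1.534]
force: [-0.4, -0.4, -2.2]
grip_width: 0.0315
grip_force: 40.0
```

```bash
python3 - <<'E'
from h import *
t=np.array([.5055,.0252,.186])
plan([(t,-2.5)])
for n in("top","wrist","scene"):
    p,d=camera(n);I=info(n)
    if n=="scene":cv2.imwrite("pics/s3.png",p[80:380,150:550])
    for q in("bar_center","bar","view_point","camera_head"):
        z={"bar_center":.198,"bar":.194,"view_point":.198,"camera_head":.095}[q]
        for x in finder.pinpoint(n,q)[:1]: print(n,q,np.round(x["location"],1),round(x["conf"],2),at_z(n,[x["location"]],z,I).round(4))
    for x in finder.cut_out(n,"bar")[:1]:
        P=pts(n,d,x["mask"],I);Q=P[np.linalg.norm(P-np.median(P,0),axis=1)<.09]
        for _ in range(8):
            c=Q.mean(0);V=np.linalg.svd(Q-c)[2];nn=V[2]*np.sign(V[2][2]);e=(P-c)@nn;Q=P[(abs(e)<.003)&(np.linalg.norm(P-c,axis=1)<.09)]
        print(n,x["conf"],len(P),len(Q),"n",nn.round(3),"x",V[0].round(3),"mid",((Q@V.T).min(0)+(Q@V.T).max(0))/2@V, "len",np.ptp(Q@V.T,axis=0).round(3))
E
```

```text
t 28.6 pos [0.5081 0.0252 0.1867] toolz [ 0.3401  0.0057 -0.9404] psi -2.52 q [-0.03  0.03  1.92  0.02  0.84 -0.  ]
[0.5055 0.0252 0.186 ] shift [-0.001 -0.014 -0.001] turn -0.0 rows 1
top view_point [310.7 222.6] 0.25 [[0.5053 0.019  0.198 ]]
top camera_head [309.8 218.8] 0.56 [[0.5303 0.0246 0.095 ]]
top 0.83 591 565 n [-0.311 -0.023  0.95 ] x [-0.033 -0.999 -0.035] mid [0.50130163 0.02506565 0.20386468] len [0.147 0.032 0.006]
wrist bar_center [318.1 257.6] 0.83 [[0.5041 0.0274 0.198 ]]
wrist bar [313.7 255.1] 0.95 [[0.503  0.0273 0.194 ]]
wrist 0.7 2565 2059 n [-0.152 -0.988  0.026] x [ 0.972 -0.145  0.184] mid [0.55227984 0.18336725 0.01827228] len [0.134 0.06  0.004]
scene bar_center [344.3 155.2] 0.58 [[0.4929 0.0206 0.198 ]]
scene bar [346.9 160.7] 0.58 [[0.508  0.0332 0.194 ]]
scene camera_head [336.  205.3] 0.79 [[0.5372 0.021  0.095 ]]
scene 0.92 402 248 n [-0.22  -0.027  0.975] x [0.024 0.999 0.033] mid [0.50837362 0.02793268 0.20199641] len [0.151 0.044 0.006]
```

View pics/s3.png

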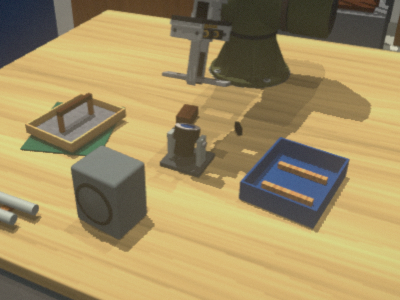

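The picture shows the bar held level over the camera head, the tray on the mat and the bystanders undisturbed. In the lens frame, the measured bar centre is about 2 mm off the axis and 111 mm out, so I'm handing in.

```bash
python3 -c "
from h import *
print(ctrl.hand_in())"
```

```text
the job is handed in; nothing more can be done
None
```

The tray stands flat in the middle of the mat, and I handed in at about 29 s with the bar held still on the lens axis, measured about 2 mm off it and 111 mm from the lens; hand-in returned no verdict.

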